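# Roll a leg blank into the V-cradle and butt it against the stop

### The arm

A 6-joint arm with a two-finger parallel gripper is mounted at the origin on the work surface. World frame = base frame: x ahead of the robot, y to its left, z up, the work surface at z = 0. Lengths are in m, angles in rad, forces in N, time in s.
With the tool pointing down it reaches from about 0.35 to 0.85 m from the base axis. Payload 8.1 kg.
Tool frame: the origin (TCP) lies between the finger pads; the fingertips stand 17 mm ahead of it and the grasp point (between the pads) lies 2 mm behind it; y points along the fingers, z is the direction in which the jaws open and shut, and the axes are right-handed (so a half turn about y gives the same grasp; the last joint's range is limited). The gripper opens to 93 mm and grips with 3 to 60 N. Pads are 15 mm wide; open, the fingers measure 128 mm over their backs; the gripper's body (75 mm by 188 mm) begins 65 mm behind the grasp point.
Start: joints at [1.086, 0.13, 1.488, -0, 1.523, -0.085], TCP at [0.234, 0.553, 0.236] pointing down, gripper open.
Joint ranges: [-2.96, 2.96], [-0.89, 2.26], [0.02, 2.5], [-1.34, 4.48], [0, 2.73], [-2.66, 2.66]. Speed limits (rad/s): [2.39, 2.39, 2.79, 3.14, 3.14, 3.14].

### API

Orientations are given as a unit quaternion [x, y, z, w].
In Python, from workcell import arm gives the robot as it stands. The module is installed in compiled form; this text tells all that it offers.
- The arm moves only by the tool send_rows, never from a script. Its argument "commands" is a list of rows, each a list of 6 numbers: the shift along the tool's x, y, z each as a share of 0.4 m, from -1 to 1, then the turn, a rotation vector about the tool's x, y, z each as a share of 360 degrees, from -1 to 1. A call has 1 to 12 rows; each row is the pose to reach, as a shift and turn from the pose measured when the call began, along the tool's axes at that moment, turning the shorter way round; what a row does not reach only later rows make up. A row lasts 1/8 s, in which the tool goes at most 62.5 mm and 10.7 degrees, less where a joint would pass 70% of its speed; a pose out of reach is approached as far as the arm can. A call with a number of a shift or a turn outside -1 to 1 is refused whole. A call with a gripper value outside its range is refused whole. "hand" is the gripper's target within -1 to 1 (shut at 1, half-way at 0, fully open at -1), set as the call begins (left out, the last holds). The fingers move at their own pace and stop on an object; the grip force is fixed at half the most. Time passes only in rows, so rows that repeat a pose let the fingers close. It gives the time, the measured TCP pose, the force and the opening at its end, in the units of the state.
- arm.read_state(): the state, without advancing time (a new reading comes with each control period).
- arm.grab_frame(name): name is "scene" or "top" or "wrist"; returns a dict with "frame" (400x640x3 uint8, blue, green, red), "range_z" (400x640 float32, m along the optical axis (not along the pixel's ray), 0 where there is no reading), "mtx" (3x3 intrinsics, pixels), "R" (3x3) and "t" (3): a world point X has camera coordinates R X + t. Camera axes: x right, y down, z forward; pixel columns grow to the right and rows downward; lengths in m; the calibration is good to about 2 mm. The wrist camera is an equidistant fisheye: a pixel r from the principal point sees the ray r / f radians off the axis. A picture is of the moment at which its call begins.
- arm.hand_in(): hands the job in, once; it reports no verdict.
The state is a dict: "clock": time; "qpos": joint angles; "joint_velocities": joint speeds; "joint_torque": joint torques, N m; "eef_pos": TCP position; "tool_rot": TCP orientation; "contact_force": force on the tool from outside, world axes, zero at the start; "torque": the same for the moment, N m; "opening": opening from 0.0 (shut) to 1.0 (fully open).
Only numpy, scipy, OpenCV 4.12 (cv2) and the standard library are available. Lean on these libraries where they do the work, as an engineer would, in place of code of your own. Each camera call takes 0.05 s, during which the arm holds its last target.

### The job

Get the thick round leg blank ready for drilling: roll it by its side across the bench and over the bevelled edge of the wooden V-cradle so that it drops into the V, then push it lengthwise by its end until its far end is right up against the steel stop. Only push it with the fingertips or the outside of the fingers, never lift it, and leave the other things on the bench where they are.

Things in the scene. Friction and masses are not known exactly. Their poses are not given: they have to be found in the camera images.
- blank: Leg blank: plain light-wood cylinder, 42 mm diameter, 200 mm long, 0.2 kg, lying on its side on the bare bench to the right (-y) of the cradle; the only thick bar (thinner rungs lie in a tray). Origin mid-length on its axis, 21 mm up at the start; own x along the axis, away from the robot; y and z turn as it rolls. Pushed by its side at mid-height it rolls easily, sanded smooth, and soon stops when let go.
- blank_near_end (a point): Centre of the blank's end face nearer the robot, on the axis.
- blank_far_end (a point): Centre of the blank's end face farther from the robot, on the axis: the end that goes against the stop.
- cradle: V-cradle, a fixed hardwood block 180 mm long, 90 degree V along its x. Origin at bench level under the V's bottom (1 mm up), mid-length; x along the V towards the stop (away from the robot), y from the bevelled to the tall side, z up. The block spans x = -90 to +90 mm and is open at the robot's end. The seated blank's axis is at y = 0, 31 mm up; against the stop, its near end sticks out 20 mm past the block.
- bevel_edge (a point): Middle of the cradle's bevel foot, at bench level (feathered out) at cradle y = -110 mm. From here the bevel rises evenly to 16.5 mm high at y = -17 mm; the V falls away from y = -15.5 mm.
- tall_jaw (a point): On the cradle's tall side: middle of the V's upper edge, cradle y = +35 mm, 36 mm high. The flat jaw top runs on to y = +66 mm, then a 12 mm thick flange with two black knobs (40 mm high) to y = +110 mm.
- stop_face (a point): Steel stop at the cradle's end away from the robot: an upright plate 56 mm high, 84 mm wide across the V. This point lies on its face, in line with the seated blank's axis (cradle x = +90 mm, y = 0, 31 mm up).
- pencil: Flat carpenter's pencil, 180 x 13 x 7 mm, lying along the top of the cradle's tall jaw. Origin at its middle, underside. Leave alone.
- glue_bottle: White nozzle bottle, 60 mm in diameter, 172 mm tall, standing. Origin at the middle of its underside. Leave alone.
- screw_carton: Green carton 70 x 100 x 50 mm. Origin at the middle of its underside. Leave alone.
- tape_measure: Tape measure 80 x 34 x 62 mm, standing. Origin at the middle of its underside. Leave alone.
- sanding_block: Cork sanding block 62 x 112 x 31 mm, lying to the right of the work, near the robot. Origin at the middle of its underside. Leave alone.
- bent_arm: Bent light-wood chair arm, a horseshoe of 26 mm bar about 250 x 230 mm, lying flat to the left of the cradle. Origin at bench level in the middle of the bow. Leave alone.
- screwdriver: Screwdriver, 200 mm long, black handle 26 mm thick, lying on the bench. Origin at its middle, underside. Leave alone.
Things that resemble listed ones, but are neither listed nor needed, are in the scene too. Leave any turquoise look-alike of the blank alone.

How it is judged:
By the outcome, as a careful person would: the job done as asked, in the order asked, and still so for the second after the job is handed in, with the robot touching nothing.
It also fails if it takes over 51 s, if anything falls off the work surface, if the arm or the gripper's body presses on something with over 40 N, if the wrist force passes 120 N, or if a joint passes its speed limit or range.

## Working session

There is one attempt and no reset: what is moved stays moved. The work goes in short steps, Python scripts to look and compute and a tool call to move; the robot and the scene stay as the last step left them, time stands still between calls to the robot, and variables do not carry over. Pictures are saved under pics/ and viewed, and the job is handed in when it is done.

Besides the shell and the picture viewer there is one more tool, called after "Call:" as name(argument=value, ...) on one line, values as JSON. send_rows: Moves the arm, as the interface text tells. Its arguments: {"type":"object","properties":{"commands":{"type":"array"},"hand":{"type":"number"}},"required":["commands"]}

```bash
mkdir -p pics
cat > h.py <<'E'
import numpy as np, cv2
from workcell import arm
def world(d):
    K=d["mtx"];z=d["range_z"];v,u=np.mgrid[0:400,0:640]
    c=np.stack([(u-K[0,2])/K[0,0]*z,(v-K[1,2])/K[1,1]*z,z],-1)
    return (c-d["t"])@d["R"]
E
python3 - <<'E'
from h import *
s=arm.read_state()
for k in ("clock","eef_pos","tool_rot","contact_force","opening"):print(k,s[k])
for n in("top","scene"):
    d=arm.grab_frame(n);cv2.imwrite(f"pics/{n}0.png",d["frame"]);np.savez(f"{n}0.npz",**d)
    print(n,-d["R"].T@d["t"],d["R"].round(2).tolist())
E
```

```text
clock 0.0
eef_pos [0.23326886 0.55222161 0.23459586]
tool_rot [ 0.69363695 -0.1405855   0.14023202 -0.69241496]
contact_force [ 0.47792438 -1.11735971  1.1616346 ]
opening 0.9983033192828779
top [ 0.42506396 -0.0133117   1.15608253] [[0.01, -1.0, 0.01], [-1.0, -0.01, -0.09], [0.09, -0.0, -1.0]]
scene [ 1.29485162 -0.81328361  0.96345022] [[0.73, 0.68, -0.01], [0.43, -0.47, -0.77], [-0.53, 0.56, -0.63]]
```

View pics/top0.png

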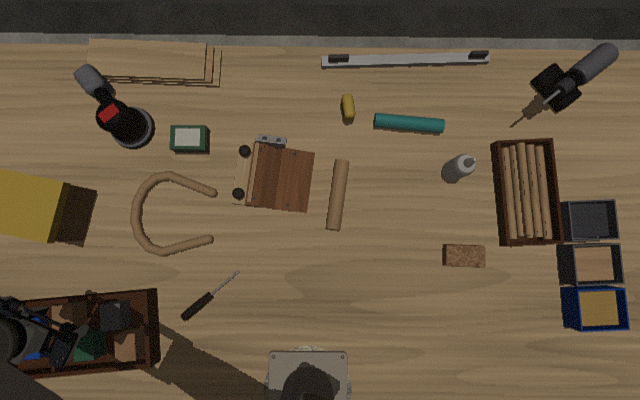

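View pics/scene0.png

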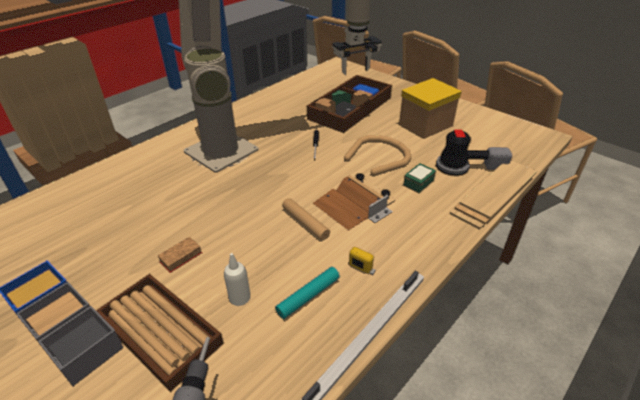

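The top view shows the blank at about (338,195) px, close to the bevel on its right. The cradle is at (280,178), with its stop at (270,140) and its knobs at (240,150) and (238,193). Next I'll measure these from the depth data.

Run:
```python
from h import *
d=np.load("top0.npz");W=world(d)
z=W[...,2]
def show(m,name):
    p=W[m]; r=cv2.minAreaRect(p[:,:2].astype(np.float32)); print(name,m.sum(),p.mean(0).round(4),np.round(r[0],4),np.round(r[1],4),round(r[2],2))
    return p
print("bench z",np.median(z[250:300,330:430]))
u=np.arange(640)[None,:]+0*z;v=np.arange(400)[:,None]+0*z
b=(z>0.012)&(z<0.06)&(u>322)&(u<356)&(v>150)&(v<240)
p=show(b,"blank")
t=(z>0.034)&b; q=show(t,"blank crest")
pc=q[:,:2]-q[:,:2].mean(0); w=np.linalg.svd(pc,full_matrices=False)[2][0]; w*=np.sign(w[0]);print("axis deg",np.degrees(np.arctan2(w[1],w[0])), "zmax",q[:,2].max())
s=(z>0.05)&(z<0.075)&(u>245)&(u<300)&(v>125)&(v<160); show(s,"stop top")
c=(z>0.030)&(z<0.06)&(u>225)&(u<320)&(v>150)&(v<215); show(c,"jaw")
k=z[150:212,225:322]
# per-row profile
for vv in (158,170,180,190,200,206):
    print(vv,[(int(a),round(W[vv,a,1],3),round(z[vv,a]*1000)) for a in range(228,320,4)], W[vv,280,0].round(3))
im=cv2.resize(d["frame"][110:250,220:370],None,fx=5,fy=4,interpolation=cv2.INTER_CUBIC);cv2.imwrite("pics/crop0.png",im)
```

```text
bench z -0.00012258396350576893
blank 1034 [ 0.5454 -0.0769  0.037 ] [ 0.5463 -0.0778] [0.0419 0.1993] 82.56
blank crest 780 [ 0.5458 -0.077   0.0395] [ 0.5465 -0.0768] [0.036  0.1991] 82.31
axis deg -7.5545362751248275 zmax 0.046997447967912005
stop top 77 [0.6907 0.1177 0.0552] [0.6906 0.1172] [0.0828 0.0073] 83.42
jaw 904 [0.5884 0.1635 0.0382] [0.5943 0.1737] [0.0786 0.1594] 81.88
158 [(228, np.float64(0.241), 3), (232, np.float64(0.23), 1), (236, np.float64(0.218), 0), (240, np.float64(0.204), 12), (244, np.float64(0.192), 13), (248, np.float64(0.181), 14), (252, np.float64(0.166), 35), (256, np.float64(0.152), 47), (260, np.float64(0.143), 35), (264, np.float64(0.132), 30), (268, np.float64(0.122), 22), (272, np.float64(0.112), 8), (276, np.float64(0.1), 6), (280, np.float64(0.088), 14), (284, np.float64(0.077), 12), (288, np.float64(0.065), 15), (292, np.float64(0.053), 11), (296, np.float64(0.042), 9), (300, np.float64(0.03), 8), (304, np.float64(0.019), 4), (308, np.float64(0.007), 6), (312, np.float64(-0.005), 1), (316, np.float64(-0.016), 1)] 0.652
170 [(228, np.float64(0.
[... 2742 characters left out ...]
 -3)] 0.53
206 [(228, np.float64(0.238), -1), (232, np.float64(0.225), 4), (236, np.float64(0.214), 1), (240, np.float64(0.203), -3), (244, np.float64(0.191), 0), (248, np.float64(0.18), -2), (252, np.float64(0.168), 0), (256, np.float64(0.153), 19), (260, np.float64(0.142), 19), (264, np.float64(0.131), 17), (268, np.float64(0.12), 10), (272, np.float64(0.109), 11), (276, np.float64(0.097), 15), (280, np.float64(0.085), 14), (284, np.float64(0.074), 12), (288, np.float64(0.063), 7), (292, np.float64(0.052), 4), (296, np.float64(0.04), 8), (300, np.float64(0.028), 9), (304, np.float64(0.017), -1), (308, np.float64(0.005), 0), (312, np.float64(-0.006), 0), (316, np.float64(-0.018), -2)] 0.512
```

```bash
sleep 1
```

```text
(no output)
```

View pics/crop0.png

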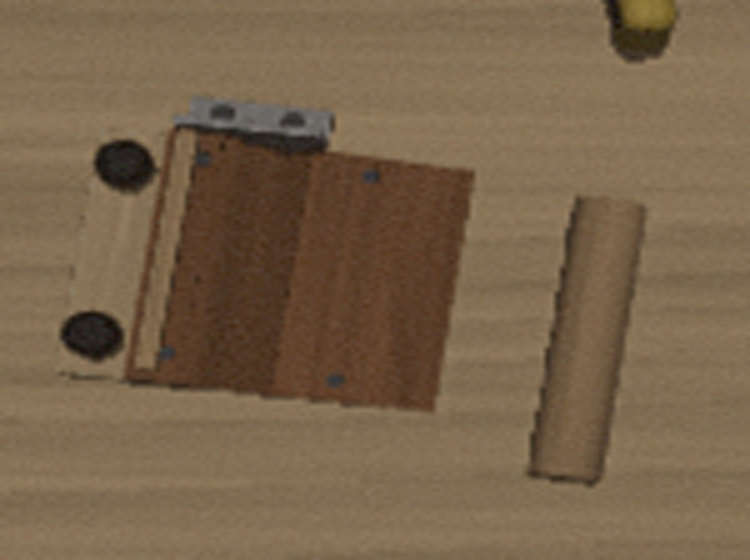

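```bash
cat >> h.py <<'E'
from scipy.spatial.transform import Rotation as Rn
def pix(d,u,v,zw):
    r=d["R"].T@np.array([(u-d["mtx"][0,2])/d["mtx"][0,0],(v-d["mtx"][1,2])/d["mtx"][1,1],1]);C=-d["R"].T@d["t"]
    return C+r*(zw-C[2])/r[2]
E
python3 - <<'E'
from h import *
d=np.load("top0.npz");W=world(d)
A=pix(d,314.6,152.75,0);B=pix(d,306.8,212.75,0)
print("foot far/near",A,B,np.linalg.norm(A-B),"yaw",np.degrees(np.arctan2((A-B)[1],(A-B)[0])))
L=pix(d,245.4,205,.036); print("jaw near",L)
for n,(a,b) in {"knob far":(124,163),"knob near":(92,334)}.items(): print(n,pix(d,220+a/5,110+b/4,.04))
# fit V model by depth: params x0,y0,yaw
from scipy.optimize import least_squares
m=np.zeros((400,640),bool);m[146:208,228:320]=1
P=W[m];P=P[(P[:,2]<.06)&(P[:,2]>-.02)]
def prof(y):
    return np.interp(y,[-110,-17,-15.5,-1e-3,0,35,66,66.1,110],[0,16.5,16.5,1,1,36,36,12,12])
def prof2(y): return np.interp(y,[-110,-17,-15.5,0,35,66],[0,16.5,16.5,1,36,36])
def res(p):
    c,s=np.cos(p[2]),np.sin(p[2]);X=P[:,:2]-p[:2]
    x=(c*X[:,0]+s*X[:,1])*1e3;y=(-s*X[:,0]+c*X[:,1])*1e3
    k=(abs(x)<80)&(y>-110)&(y<60)
    r=np.where(k,P[:,2]*1e3-prof2(y),0);return r
r=least_squares(lambda q:res([.6,q[0],q[1]]),[.105,-.13],loss="soft_l1",f_scale=3,diff_step=1e-2)
print("V line at x=.6: y,yaw",r.x[0],np.degrees(r.x[1]))
yw=np.radians(-7.5);ex=np.array([np.cos(yw),np.sin(yw)]);ey=np.array([-ex[1],ex[0]])
M=((A+B)/2)[:2];O=M+.11*ey;print("origin from foot",O)
bl=np.array([.5463,-.0775]);print("blank in cradle",(bl-O)@ex,(bl-O)@ey)
s=arm.read_state();T=Rn.from_quat(s["tool_rot"]).as_matrix();print(T.round(3), s["qpos"])
E
```

```text
foot far/near [ 0.67131184 -0.01216845  0.        ] [0.49452452 0.00869946 0.        ] 0.1780146722273709 yaw -6.732022782724935
jaw near [0.51248852 0.18076381 0.036     ]
knob far [0.66645548 0.18579148 0.04      ]
knob near [0.54435807 0.20054362 0.04      ]
V line at x=.6: y,yaw 0.10760393699073739 -7.379427201571426
origin from foot [0.59727606 0.10732444]
blank in cradle -0.026415524596645354 -0.1898969494890436
[[ 0.921 -0.001  0.389]
 [-0.389 -0.001  0.921]
 [-0.    -1.    -0.002]] [ 1.08558869e+00  1.31067196e-01  1.48910798e+00 -2.18606471e-05
  1.52298713e+00 -8.53727929e-02]
```

Call:
send_rows(commands=[[0.687, 0, -0.639, 0, 0.1032, 0], [0.687, 0, -0.639, 0, 0.1032, 0], [0.687, 0, -0.639, 0, 0.1032, 0], [0.687, 0, -0.639, 0, 0.1032, 0], [0.687, 0, -0.639, 0, 0.1032, 0], [0.687, 0, -0.639, 0, 0.1032, 0], [0.687, 0, -0.639, 0, 0.1032, 0], [0.687, 0, -0.639, 0, 0.1032, 0]])

```text
clock: 1.1
eef_pos: [0.3868, 0.21, 0.2349]
tool_rot: [0.613, -0.354, 0.354, -0.611]
contact_force: [-0.0, -0.4, -0.7]
opening: 0.998
```

```bash
cat >> h.py <<'E'
O=np.array([.597,.107]);YW=np.radians(-7.2)
ex=np.array([np.cos(YW),np.sin(YW)]);ey=np.array([-ex[1],ex[0]])
def goal(xc,yc,z):
    s=arm.read_state();T=Rn.from_quat(s["tool_rot"]).as_matrix();p=np.array(s["eef_pos"])
    R=np.stack([np.r_[-ey,0],[0,0,-1],np.r_[ex,0]],1)
    g=np.r_[O+xc*ex+yc*ey,z]
    rv=Rn.from_matrix(T.T@R).as_rotvec()/(2*np.pi)
    q=p[:2]-O
    print("t",s["clock"],"p",p.round(4),"cradle",(q@ex).round(4),(q@ey).round(4),"F",np.round(s["contact_force"],1))
    print("row",(T.T@(g-p)/.4).round(4),rv.round(4))
E
python3 -c "
from h import *
goal(-.026,-.245,.2346)"
```

```text
t 1.1 p [0.3868 0.21   0.2349] cradle -0.2215 0.0758 F [-0.  -0.4 -0.7]
row [ 0.9346  0.0011 -0.0935] [2.00e-04 1.03e-01 1.00e-04]
```

Call:
send_rows(commands=[[0.935, 0, -0.094, 0, 0.103, 0], [0.935, 0, -0.094, 0, 0.103, 0], [0.935, 0, -0.094, 0, 0.103, 0], [0.935, 0, -0.094, 0, 0.103, 0], [0.935, 0, -0.094, 0, 0.103, 0], [0.935, 0, -0.094, 0, 0.103, 0], [0.935, 0, -0.094, 0, 0.103, 0], [0.935, 0, -0.094, 0, 0.103, 0]])

```text
clock: 2.1
eef_pos: [0.5406, -0.1311, 0.2344]
tool_rot: [-0.469, 0.531, -0.529, 0.467]
contact_force: [0.6, 1.2, 0.1]
opening: 0.997
```

Run:
```python
from h import *
goal(-.026,-.245,.029)
d=arm.grab_frame("wrist");cv2.imwrite("pics/w1.png",d["frame"])
```

```text
t 2.1 p [ 0.5406 -0.1311  0.2344] cradle -0.0261 -0.2433 F [0.6 1.2 0.1]
row [0.0042 0.5134 0.0015] [0.0004 0.0002 0.    ]
```

View pics/w1.png

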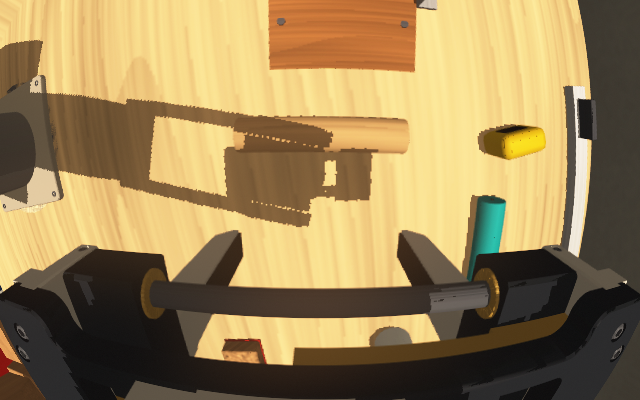

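The wrist view shows the blank at cols 235–408, row 135. It lies squarely in front of the two fingers, and the descent is clear.

Call:
send_rows(commands=[[0.004, 0.2, 0, 0, 0, 0], [0.004, 0.35, 0, 0, 0, 0], [0.004, 0.45, 0, 0, 0, 0], [0.004, 0.513, 0, 0, 0, 0], [0.004, 0.513, 0, 0, 0, 0], [0.004, 0.513, 0, 0, 0, 0]])

```text
clock: 2.9
eef_pos: [0.5412, -0.1316, 0.0314]
tool_rot: [0.469, -0.529, 0.53, -0.469]
contact_force: [0.0, 0.3, 0.8]
opening: 1.001
```

Run:
```python
from h import *
goal(-.026,-.150,.029)
d=arm.grab_frame("top");cv2.imwrite("pics/t2.png",d["frame"][100:260,200:400].repeat(3,0).repeat(3,1))
```

```text
t 2.9 p [ 0.5412 -0.1316  0.0314] cradle -0.0255 -0.2437 F [0.  0.3 0.8]
row [-0.2343  0.0059 -0.0004] [-0.0001  0.0006  0.0001]
```

View pics/t2.png

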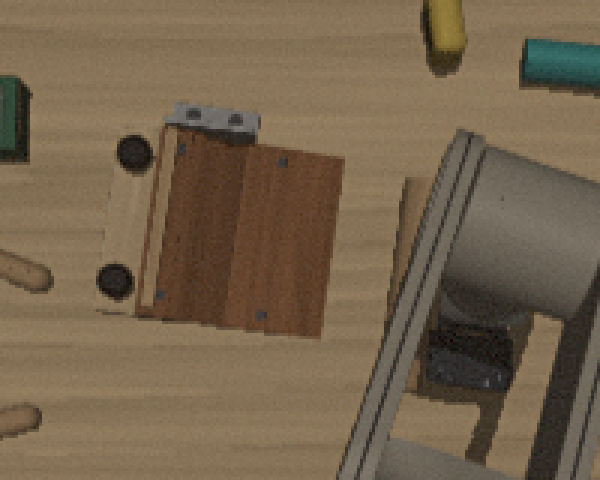

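The blank is still parallel to the cradle and the fingers are behind it. I'll start the roll slowly.

Call:
send_rows(commands=[[-0.03, 0, 0, 0, 0, 0], [-0.05, 0, 0, 0, 0, 0], [-0.07, 0, 0, 0, 0, 0], [-0.09, 0, 0, 0, 0, 0], [-0.11, 0, 0, 0, 0, 0], [-0.13, 0, 0, 0, 0, 0], [-0.15, 0, 0, 0, 0, 0], [-0.17, 0, 0, 0, 0, 0], [-0.19, 0, 0, 0, 0, 0], [-0.205, 0, 0, 0, 0, 0], [-0.215, 0, 0, 0, 0, 0], [-0.22, 0, 0, 0, 0, 0]])

```text
clock: 4.45
eef_pos: [0.5523, -0.0445, 0.0318]
tool_rot: [0.469, -0.529, 0.53, -0.469]
contact_force: [0.0, -0.8, 0.9]
opening: 1.0
```

Run:
```python
from h import *
goal(-.026,-.025,.043)
d=arm.grab_frame("top");cv2.imwrite("pics/t3.png",d["frame"][100:260,200:400].repeat(3,0).repeat(3,1))
d=arm.grab_frame("wrist");cv2.imwrite("pics/w3.png",d["frame"])
```

```text
t 4.45 p [ 0.5523 -0.0445  0.0318] cradle -0.0253 -0.1559 F [ 0.  -0.8  0.9]
row [-0.3272 -0.0284 -0.0004] [-0.0002  0.0006  0.0002]
```

View pics/t3.png

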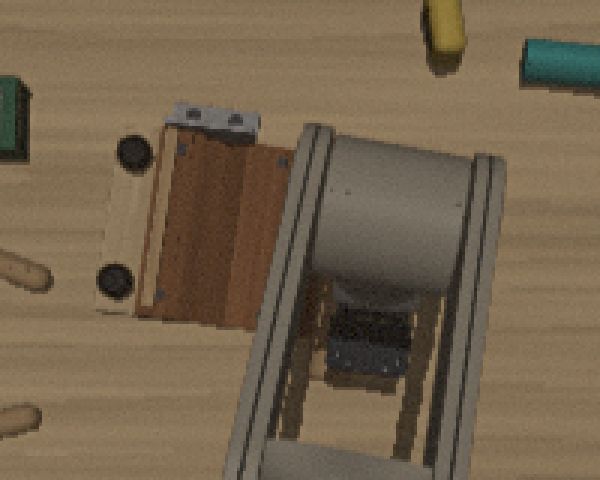

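View pics/w3.png

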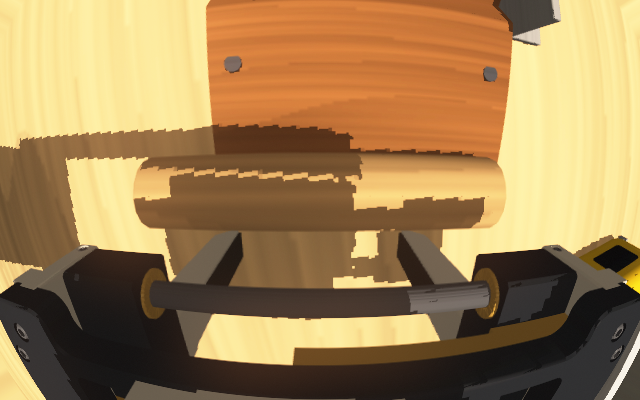

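The blank is at the bevel foot, still parallel to it and clear of the stop. I'll go up the bevel, raising the fingertips along the slope.

Call:
send_rows(commands=[[-0.02, 0, 0, 0, 0, 0], [-0.04, -0.002, 0, 0, 0, 0], [-0.06, -0.004, 0, 0, 0, 0], [-0.08, -0.007, 0, 0, 0, 0], [-0.1, -0.01, 0, 0, 0, 0], [-0.12, -0.013, 0, 0, 0, 0], [-0.14, -0.016, 0, 0, 0, 0], [-0.16, -0.019, 0, 0, 0, 0], [-0.18, -0.022, 0, 0, 0, 0]])

```text
clock: 5.68
eef_pos: [0.5612, 0.0274, 0.0406]
tool_rot: [0.469, -0.529, 0.53, -0.469]
contact_force: [-0.2, -2.6, 2.6]
opening: 1.0
```

```bash
cat >> h.py <<'E'
def wpts(d):
    K=d["mtx"];z=d["range_z"];v,u=np.mgrid[0:400,0:640]
    a=(u-K[0,2])/K[0,0];b=(v-K[1,2])/K[1,1];r=np.hypot(a,b)+1e-9
    k=np.tan(r)/r
    c=np.stack([a*k*z,b*k*z,z],-1);W=(c-d["t"])@d["R"]
    q=W[...,:2]-O
    return np.stack([q@ex,q@ey,W[...,2]],-1)
E
python3 - <<'E'
from h import *
goal(-.026,-.034,.042)
d=arm.grab_frame("wrist");cv2.imwrite("pics/w4.png",d["frame"]);np.savez("w4.npz",**d)
C=wpts(d)
for v in range(60,240,10): print(v,(C[v,320]*1e3).round(0), d["range_z"][v,320].round(3))
E
```

```text
t 5.675 p [0.5612 0.0274 0.0406] cradle -0.0256 -0.0835 F [-0.2 -2.6  2.6]
row [-0.1236 -0.0036 -0.0006] [-0.0002  0.0006  0.0002]
60 [-26.  21.  23.] 0.154
70 [-26.  16.  19.] 0.159
80 [-26.  11.  12.] 0.166
90 [-26.   5.   8.] 0.172
100 [-26.  -0.   4.] 0.178
110 [-26.  -7.   8.] 0.175
120 [-26. -12.  14.] 0.171
130 [-26. -18.  17.] 0.17
140 [-26. -24.  17.] 0.171
150 [-26. -29.  16.] 0.173
160 [-26. -35.  14.] 0.177
170 [-26. -36.  43.] 0.149
180 [-26. -40.  48.] 0.146
190 [-26. -44.  51.] 0.144
200 [-26. -48.  53.] 0.143
210 [-26. -53.  53.] 0.144
220 [-26. -58.  53.] 0.146
230 [-26. -64.  51.] 0.149
```

View pics/w4.png

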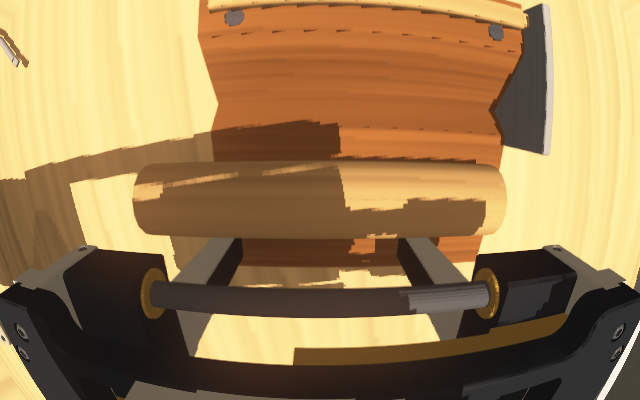

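The wrist view shows the blank on the bevel, parallel to the V at rows 165–235. The depth data puts the V bottom at y≈0, which matches my cradle pose. Before going on I'll check the clearance between the far end and the stop.

Run:
```python
from h import *
d=np.load("w4.npz");C=wpts(d)*1e3
b=C[175:232,100:540].reshape(-1,3);b=b[(b[:,2]>33)&(b[:,2]<60)]
print("blank x",np.percentile(b[:,0],[0.3,1,99,99.7]))
for v in (80,100,120,140): print(v,[C[v,u].round(0).tolist() for u in range(485,555,7)])
for u in(200,440): print("crest",u,C[[195,200,205],u].round(0).tolist())
```

```text
blank x [-124.62224912 -122.56934248   70.27634539   72.2819275 ]
80 [[72.0, 17.0, 21.0], [77.0, 18.0, 21.0], [82.0, 18.0, 21.0], [88.0, 19.0, 21.0], [91.0, 19.0, 24.0], [90.0, 19.0, 33.0], [90.0, 18.0, 40.0], [91.0, 18.0, 46.0], [90.0, 18.0, 53.0], [92.0, 18.0, 57.0]]
100 [[80.0, 6.0, 7.0], [85.0, 6.0, 9.0], [90.0, 7.0, 10.0], [91.0, 7.0, 17.0], [90.0, 7.0, 26.0], [91.0, 7.0, 32.0], [91.0, 7.0, 39.0], [91.0, 7.0, 46.0], [90.0, 7.0, 53.0], [92.0, 7.0, 58.0]]
120 [[80.0, -7.0, 9.0], [85.0, -7.0, 9.0], [92.0, -6.0, 8.0], [90.0, -6.0, 18.0], [90.0, -5.0, 27.0], [90.0, -5.0, 34.0], [90.0, -5.0, 41.0], [91.0, -4.0, 47.0], [90.0, -4.0, 54.0], [92.0, -3.0, 58.0]]
140 [[76.0, -20.0, 17.0], [81.0, -19.0, 17.0], [87.0, -19.0, 17.0], [91.0, -18.0, 19.0], [90.0, -17.0, 28.0], [91.0, -17.0, 35.0], [91.0, -16.0, 41.0], [91.0, -15.0, 49.0], [91.0, -15.0, 54.0], [94.0, -14.0, 57.0]]
crest 200 [[-84.0, -46.0, 52.0], [-26.0, -9.0, 191.0], [-84.0, -51.0, 54.0]]
crest 440 [[33.0, -46.0, 52.0], [32.0, -48.0, 53.0], [33.0, -51.0, 52.0]]
```

There is 16 mm of clearance to the stop. Now I'll push slowly over the ridge.

Call:
send_rows(commands=[[-0.015, -0.002, 0, 0, 0, 0], [-0.03, -0.003, 0, 0, 0, 0], [-0.045, -0.004, 0, 0, 0, 0], [-0.06, -0.004, 0, 0, 0, 0], [-0.075, -0.004, 0, 0, 0, 0], [-0.085, -0.004, 0, 0, 0, 0], [-0.095, -0.004, 0, 0, 0, 0], [-0.105, -0.004, 0, 0, 0, 0], [-0.11, -0.004, 0, 0, 0, 0], [-0.11, -0.004, 0, 0, 0, 0], [-0.11, -0.004, 0, 0, 0, 0]])

```text
clock: 7.1
eef_pos: [0.5666, 0.072, 0.0423]
tool_rot: [0.468, -0.529, 0.53, -0.469]
contact_force: [-0.9, -1.0, 0.3]
opening: 1.006
```

Run:
```python
from h import *
goal(-.026,-.045,.16)
d=arm.grab_frame("wrist");cv2.imwrite("pics/w5.png",d["frame"])
C=wpts(d)*1e3
for u in (220,320,440):
  print(u,[C[v,u].round(0).tolist() for v in range(140,235,8)])
b=C[100:232,100:560].reshape(-1,3);b=b[(b[:,2]>38)&(b[:,2]<54)&(abs(b[:,1])<14)]
print("blank x",np.percentile(b[:,0],[0.3,1,99,99.7]))
```

```text
t 7.1 p [0.5666 0.072  0.0423] cradle -0.0258 -0.0385 F [-0.9 -1.   0.3]
row [ 1.630e-02 -2.943e-01 -1.000e-04] [-0.0003  0.0006  0.    ]
220 [[-82.0, 23.0, 26.0], [-79.0, 19.0, 34.0], [-76.0, 16.0, 43.0], [-75.0, 13.0, 47.0], [-74.0, 9.0, 50.0], [-74.0, 6.0, 51.0], [-74.0, 2.0, 53.0], [-75.0, -2.0, 52.0], [-75.0, -6.0, 52.0], [-76.0, -11.0, 51.0], [-79.0, -18.0, 43.0], [-94.0, -38.0, 2.0]]
320 [[-26.0, 22.0, 24.0], [-26.0, 19.0, 38.0], [-26.0, 16.0, 44.0], [-26.0, 13.0, 48.0], [-26.0, 9.0, 49.0], [-26.0, 5.0, 51.0], [-26.0, 2.0, 52.0], [-26.0, -2.0, 52.0], [-26.0, -6.0, 51.0], [-26.0, -10.0, 51.0], [-26.0, -16.0, 46.0], [-26.0, -32.0, 15.0]]
440 [[41.0, 24.0, 28.0], [39.0, 20.0, 32.0], [35.0, 17.0, 42.0], [34.0, 13.0, 47.0], [33.0, 10.0, 49.0], [33.0, 6.0, 50.0], [33.0, 2.0, 53.0], [33.0, -2.0, 52.0], [33.0, -6.0, 53.0], [35.0, -11.0, 50.0], [38.0, -17.0, 45.0], [52.0, -33.0, 15.0]]
blank x [-124.70596623 -122.65485249   90.92309752   91.33988116]
```

View pics/w5.png

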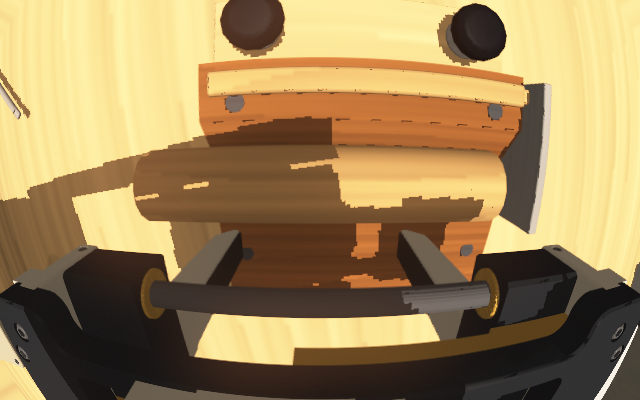

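The blank is seated: its crest is at y≈0, 52 mm up, and its near end is at x≈−126. I'll back off, rise and close the fingers, then move behind the near end.

Call:
send_rows(commands=[[0.03, 0, 0, 0, 0, 0], [0.03, -0.1, 0, 0, 0, 0], [0.03, -0.22, 0, 0, 0, 0], [0.03, -0.294, 0, 0, 0, 0], [0.03, -0.294, 0, 0, 0, 0], [-0.03, -0.294, -0.12, 0, 0, 0], [-0.0963, -0.294, -0.3, 0, 0, 0], [-0.0963, -0.294, -0.41, 0, 0, 0], [-0.0963, -0.294, -0.41, 0, 0, 0], [-0.0963, -0.294, -0.41, 0, 0, 0]], hand=1)

```text
clock: 8.4
eef_pos: [0.4085, 0.1299, 0.1591]
tool_rot: [0.468, -0.529, 0.53, -0.469]
contact_force: [0.5, 0.2, 0.1]
opening: 0.007
```

Run:
```python
from h import *
print(arm.read_state()["opening"])
goal(-.185,0,.036)
d=arm.grab_frame("wrist");cv2.imwrite("pics/w6.png",d["frame"])
d=arm.grab_frame("top");W=world(d);q=W[...,:2]-O;x=q@ex;y=q@ey;m=(abs(y)<.012)&(W[...,2]>.042)&(W[...,2]<.058)&(x<.085)&(x>-.16)
print(np.percentile(x[m],[.5,2,98,99.5]),m.sum())
```

```text
0.007279446748216188
t 8.4 p [0.4085 0.1299 0.1591] cradle -0.1899 -0.0009 F [0.5 0.2 0.1]
row [-0.0024  0.3077  0.0117] [-0.0003  0.0006  0.0001]
[-0.12473243 -0.11577385  0.0680627   0.07047829] 491
```

View pics/w6.png

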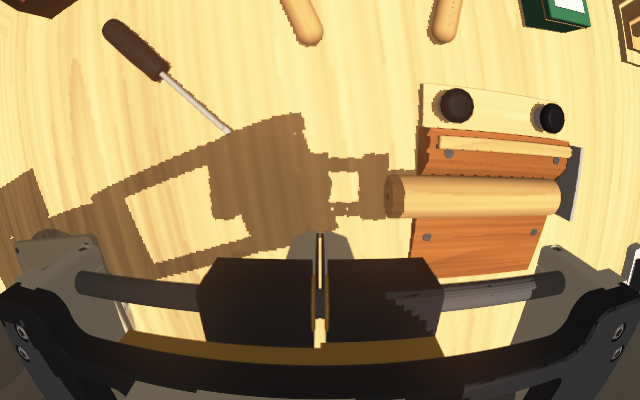

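The closed fingers are behind the near end, which shows at (395,195) px, with free bench below them. I'll descend.

Call:
send_rows(commands=[[-0.002, 0.12, 0, 0, 0, 0], [-0.002, 0.23, 0, 0, 0, 0], [-0.002, 0.308, 0, 0, 0, 0], [-0.002, 0.308, 0, 0, 0, 0], [-0.002, 0.308, 0, 0, 0, 0]])

```text
clock: 9.12
eef_pos: [0.411, 0.1304, 0.0375]
tool_rot: [0.468, -0.529, 0.531, -0.469]
contact_force: [-0.4, -0.7, 0.4]
opening: 0.004
```

Run:
```python
from h import *
goal(-.127,0,.036)
```

```text
t 9.125 p [0.411  0.1304 0.0375] cradle -0.1874 -0.0001 F [-0.4 -0.7  0.4]
row [0.0002 0.0042 0.1511] [-0.0005  0.0004  0.    ]
```

Call:
send_rows(commands=[[0, 0.004, 0.025, 0, 0, 0], [0, 0.004, 0.05, 0, 0, 0], [0, 0.004, 0.075, 0, 0, 0], [0, 0.004, 0.09, 0, 0, 0], [0, 0.004, 0.1, 0, 0, 0], [0, 0.004, 0.11, 0, 0, 0], [0, 0.004, 0.12, 0, 0, 0], [0, 0.004, 0.13, 0, 0, 0], [0, 0.004, 0.135, 0, 0, 0]])

```text
clock: 10.25
eef_pos: [0.4647, 0.1238, 0.0359]
tool_rot: [0.468, -0.529, 0.531, -0.469]
contact_force: [-1.6, 0.0, -1.0]
opening: 0.007
```

```bash
cat > chk.py <<'E'
from h import *
import sys
goal(-.127,0,.036)
d=arm.grab_frame("wrist");cv2.imwrite(f"pics/{sys.argv[1]}.png",d["frame"])
C=wpts(d)*1e3
m=(abs(C[...,1])<8)&(C[...,2]>46)&(C[...,2]<55)&(C[...,0]>-150)&(C[...,0]<88)
print("blank x",np.percentile(C[m][:,0],[.3,1,99,99.7]),m.sum())
E
python3 chk.py w7
```

```text
t 10.25 p [0.4647 0.1238 0.0359] cradle -0.1334 0.0 F [-1.6  0.  -1. ]
row [ 0.0001 -0.0003  0.016 ] [-0.0004  0.0004  0.    ]
blank x [-134.96525387 -133.07918022   77.97588852   80.35665676] 4029
```

View pics/w7.png

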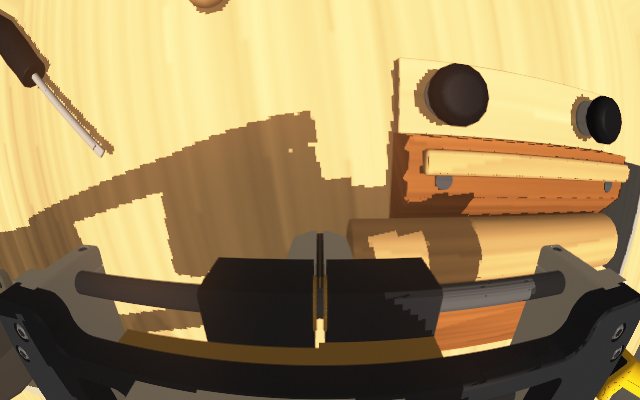

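The fingers are in contact and the blank is sliding, with the far end at x≈81. I'll continue in small steps until the force shows it has reached the stop.

Call:
send_rows(commands=[[0, 0, 0.005, 0, 0, 0], [0, 0, 0.01, 0, 0, 0], [0, 0, 0.014, 0, 0, 0], [0, 0, 0.017, 0, 0, 0], [0, 0, 0.017, 0, 0, 0]])

```text
clock: 10.92
eef_pos: [0.4719, 0.1228, 0.036]
tool_rot: [0.467, -0.529, 0.531, -0.469]
contact_force: [-1.3, 0.2, 0.2]
opening: 0.004
```

```bash
python3 chk.py w8
```

```text
t 10.925 p [0.4719 0.1228 0.036 ] cradle -0.1261 0.0 F [-1.3  0.2  0.2]
row [ 0.0001  0.     -0.0022] [-0.0005  0.0004  0.    ]
blank x [-127.76566491 -125.84424152   84.88833451   86.75729358] 4024
```

Call:
send_rows(commands=[[0, 0, 0.003, 0, 0, 0], [0, 0, 0.004, 0, 0, 0], [0, 0, 0.004, 0, 0, 0]])

```text
clock: 11.35
eef_pos: [0.4731, 0.1227, 0.0359]
tool_rot: [0.468, -0.529, 0.531, -0.469]
contact_force: [-4.9, 0.4, 2.5]
opening: 0.006
```

Call:
send_rows(commands=[[0, 0, 0.002, 0, 0, 0], [0, 0, 0.003, 0, 0, 0], [0, 0, 0.003, 0, 0, 0]])

```text
clock: 11.72
eef_pos: [0.4732, 0.1227, 0.0359]
tool_rot: [0.468, -0.53, 0.53, -0.468]
contact_force: [-10.7, 2.2, 7.3]
opening: 0.004
```

The motion has stalled and the force has risen to about 11 N, so the blank is against the stop. I'll retreat and check.

Call:
send_rows(commands=[[0, 0, -0.02, 0, 0, 0], [0, 0, -0.06, 0, 0, 0], [0, 0, -0.12, 0, 0, 0], [0, -0.15, -0.15, 0, 0, 0], [0, -0.3, -0.15, 0, 0, 0], [0, -0.4, -0.15, 0, 0, 0], [0, -0.4, -0.15, 0, 0, 0], [0, -0.4, -0.15, 0, 0, 0]])

```text
clock: 12.72
eef_pos: [0.4134, 0.1301, 0.1952]
tool_rot: [0.468, -0.53, 0.53, -0.468]
contact_force: [-0.0, 0.2, -0.9]
opening: 0.004
```

```bash
python3 chk.py w9
python3 - <<'E'
from h import *
d=arm.grab_frame("scene");cv2.imwrite("pics/s9.png",cv2.resize(d["frame"][120:270,250:450],None,fx=4,fy=4))
d=arm.grab_frame("wrist");C=wpts(d)*1e3
m=(abs(C[...,1])<8)&(C[...,2]>46)&(C[...,2]<55)&(C[...,0]>-150)&(C[...,0]<95)
x=C[m][:,0];print(np.histogram(x,bins=np.arange(60,96,3)),np.percentile(C[m&(C[...,0]<0)][:,0],[.3,1]))
m=(abs(C[...,0])<60)&(C[...,2]>50)&(abs(C[...,1])<30)
print("crest",np.median(C[m],0))
E
```

```text
t 12.725 p [0.4134 0.1301 0.1952] cradle -0.185 -0.0001 F [-0.   0.2 -0.9]
row [-2.000e-04  3.981e-01  1.449e-01] [-0.      0.0004  0.0001]
blank x [-109.66495219 -109.15892959   84.66507028   86.9137111 ] 2228
(array([21, 27, 28, 17, 23, 25, 24, 18, 23, 22, 30]), array([60, 63, 66, 69, 72, 75, 78, 81, 84, 87, 90, 93])) [-109.88602443 -109.72006012]
crest [-7.83796927 -0.07362046 51.68290057]
```

View pics/w9.png

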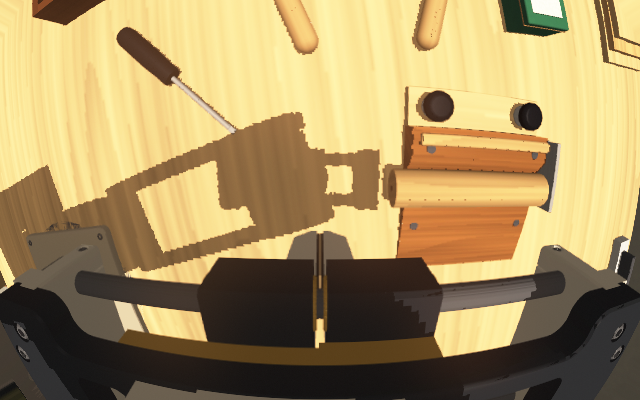

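View pics/s9.png

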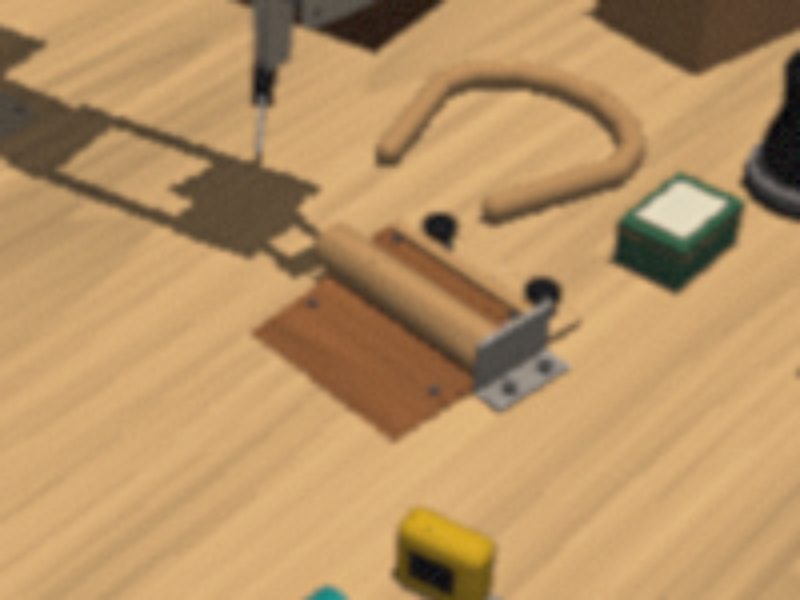

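The blank lies in the V with its near end at x≈−110 and its far end flush with the stop. The pencil and the other objects look undisturbed, so I'll hand in.

```bash
python3 -c "
from workcell import arm
print(arm.hand_in())"
```

```text
the job is handed in; nothing more can be done
None
```

The blank is seated in the V with its far end against the steel stop, and I handed the job in at about 13 s of the 51 s allowed.

**What I did:** I rolled the blank with two open fingertips across the bench, up the bevel and over the ridge until it dropped into the V. Then I closed the fingers and pushed it lengthwise by its near end until it stalled against the stop, at about 11–13 N. It was never gripped or lifted. I backed the arm off before handing in.

**Last checks:**
- **Seating:** the blank's crest was 51.7 mm up at cradle y ≈ 0, against 52 mm expected when seated.
- **Against the stop:** its near end was at cradle x ≈ −109.8 mm, against −110 mm expected. The depth data showed no gap at the stop.
- **Other objects:** in the last pictures the pencil and the other things in view looked undisturbed. I did not measure their positions, and the glue bottle and sanding block were not in those views.
- **Failures:** none of the checks failed or disagreed.

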